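# Slide the motorcycle battery into the charging bay and start the charge

### The job

Push the heavy battery along the bench, low down on its foot plate so that it slides without tipping, until it is fully home in the charging bay, square against the charger's contact face. Then press the green start button on top of the charger right down and let it go. Do not lift the battery off the bench at any time, do not press the button before the battery is in, and leave the spray can, the part carton and the sprocket where they stand.

Things in the scene. Friction and masses are not known exactly. Their poses are not given: they have to be found in the camera images.
- battery: Loose black battery fixed on a red steel foot plate, 1.6 kg in all (+-20%). Origin: centre of the plate's underside. Plate 110 (x) x 110 (y) x 22 (z) mm. The battery, 100 (x) x 58 (y) mm, stands on it from y = -3 to +55 mm, up to z = 146 (terminals 161) mm, so on the -y side a bare toe sticks out 52 mm (yellow line on it). Its +y face enters the bay first.
- battery_toe (a point): Where to push: middle of the upright back edge of the toe, 55 mm to -y of the battery's origin, 11 mm above the bench. Push towards the battery's +y; it slides at about 6 to 14 N. The weight lies about 22 mm to +y of the origin, 72 mm up: pushed at the plate it slides; pushed 45 to 70 mm up or higher it topples forward.
- bay: Charging bay fixed on the bench, place and yaw vary. Origin: on the bench, below the middle of the yellow charger's contact face, which looks to the bay's -y; the battery goes in along +y. Charger 170 (x) x 115 (y) x 70 (z) mm, y = 0 to 115. The battery is home with its origin at x = 0, y = -55 mm of this frame and its axes parallel to the bay's; it slides on the bench itself.
- bay_mouth (a point): Point on the bench between the rear ends of the rails, 90 mm to -y of the bay's origin. Two steel rails 30 mm high and 122 mm apart inside run from here to the charger; from here to 38 mm further out (-y) yellow lead-ins, 30 mm high, flare to about 160 mm apart. With the battery home its toe edge is 20 mm outside this point, between the lead-ins (about 140 mm apart there).
- start_top (a point): Centre of the top of the green push button (diameter 32 mm) on the charger's top, pressed straight down. It lies at about x = +25, y = +75 mm of the bay.
- start (a joint): Travel of the button, 0 = up, 0.006 m = fully down; springs back; about 5 N fully down.
- cleaner_can: Bystander: red spray can, diameter 54 mm, 150 mm high. Origin: centre of its underside.
- part_carton: Bystander: white carton with an orange band, 60 x 60 x 55 mm. Origin: centre of its underside.
- sprocket: Bystander: steel cam sprocket lying flat, diameter 70 mm, 26 mm high. Origin: centre of its underside.
Mind the look-alikes: they are no part of the job. There is more than one size of the battery; the job needs the smallest.

How it is judged:
On the way, in this order (a step that is already met when the one before it is completed fails the run):
1. the battery is fully home and square in the charging bay (y of battery in the frame of bay above -0.06 m and angle between the y axis of battery and the y axis of bay, either way round below 0.07 rad and angle between battery's own z axis and vertical below 0.05 rad), for 0.2 s.
2. the start button is pressed down (value of joint start above 0.0045 m), for 0.05 s.
At the end, for the whole second after the job is handed in: The battery stands flat and at rest between the rails, its front within 5 mm of the contact face, within 12 mm of the bay's centre line and 0.07 rad of square; the start button was pressed at least 4.5 mm down after that and is up again (all of step 1 and x of battery in the frame of bay between -0.012 and 0.012 m and height (world z) of battery below 0.005 m and linear speed of battery below 0.01 m/s and value of joint start below 0.002 m); the robot touches nothing.
It fails at once if the battery tips by more than 0.2 rad (angle between battery's own z axis and vertical above 0.2 rad).
It fails at once if the battery is lifted (its origin more than 14 mm above the bench) (height (world z) of battery above 0.014 m).
It fails at once if the start button is pressed while the battery is not in the bay (value of joint start above 0.003 m and y of battery in the frame of bay below -0.07 m).
It fails at once if the spray can, the carton or the sprocket is moved by more than 25 mm or knocked over (distance of any of cleaner_can, part_carton, sprocket from where it was at the start of the episode above 0.025 m or angle between any of cleaner_can, part_carton, sprocket's own z axis and vertical above 0.4 rad).
It also fails if it takes over 58 s, if anything falls off the work surface, if the arm or the gripper's body presses on something with over 40 N, if the wrist force passes 120 N, or if a joint passes its speed limit or range.

### The arm

A 6-joint arm with a two-finger parallel gripper is mounted at the origin on the work surface. World frame = base frame: x ahead of the robot, y to its left, z up, the work surface at z = 0. Lengths are in m, angles in rad, forces in N, time in s.
With the tool pointing down it reaches from about 0.35 to 0.875 m from the base axis. Payload 4.2 kg.
Tool frame: the origin (TCP) lies where the fingers leave the gripper's body, on its centre line; the fingertips stand 73 mm ahead of it and the grasp point (between the pads) lies 54 mm ahead of it; x points along the fingers, y is the direction in which the jaws open and shut, and the axes are right-handed (so a half turn about x gives the same grasp; the last joint's range is limited). The gripper opens to 85 mm and grips with 20 to 120 N. Pads are 22 mm wide; open, the fingers measure 114 mm over their backs; the gripper's body (76 mm by 85 mm) begins 54 mm behind the grasp point. The pads swing forward as they close: fully open they stand 13 mm farther back than shut.
Start: joints at [1.401, 0.385, 0.008, 0, -1.194, -0.259], TCP at [0.26, 0.568, 0.304] pointing down, gripper open.
Joint ranges: [-3.14, 3.14], [-1.21, 2.06], [-1.07, 1.41], [-3.16, 2.05], [-2.99, -0.16], [-3.1, 3.1]. Speed limits (rad/s): [2.79, 2.79, 3.14, 3.14, 3.14, 3.14].

### API

Orientations are given as a unit quaternion [x, y, z, w].
In Python, from plant import manip, viewer gives the robot as it stands. The module is installed in compiled form; this text tells all that it offers.
- The arm moves only by the shell command python3 -m inch 'ROWS' [FORCE]. ROWS is JSON, a list of rows, each an object of numbers: "grip": the closure, from 0 (fully open) to 1 (shut); "x", "y", "z": the shift along the tool's x, y, z in m; "rx", "ry", "rz": the turn, a rotation vector about the tool's x, y, z in degrees. A call has 1 to 12 rows; each row shifts and turns the pose as measured when the row begins, along the tool's axes as they then stand; what a row does not reach is not made up. A row lasts 1/8 s, in which the tool goes at most 62.5 mm and 10.7 degrees, less where a joint would pass 70% of its speed; a pose out of reach is approached as far as the arm can. A call is refused whole if a number of a shift passes 0.0625 or a number of a turn 10.7, either way. A call with a gripper value outside its range is refused whole. The fingers move at their own pace and stop on an object; FORCE is the grip in N (left out, the last holds). Time passes only in rows, so rows that do not move let the fingers close. It gives the time, the measured TCP pose, the force and the opening at its end, in the units of the state.
- manip.get_state(): the state, without advancing time (a new reading comes with each control period).
- viewer.get_image(name): name is "side" or "top"; returns the picture (420x560x3 uint8, blue, green, red); there is no depth.
- viewer.get_calibration(name): a dict with "intrinsics" (3x3 intrinsics, pixels), "R" (3x3) and "t" (3): a world point X has camera coordinates R X + t. Camera axes: x right, y down, z forward; pixel columns grow to the right and rows downward; lengths in m; the calibration is good to about 2 mm. A picture is of the moment at which its call begins. get_calibration takes no time and is no camera call.
- manip.job_done(): hands the job in, once; it reports no verdict.
The state is a dict: "clock": time; "qpos": joint angles; "qvel": joint speeds; "tau": joint torques, N m; "eef_pos": TCP position; "eef_rot": TCP orientation; "contact_force": force on the tool from outside, world axes, zero at the start; "moment": the same for the moment, N m; "gripper_width": finger opening in m.
Only numpy, scipy, OpenCV 4.12 (cv2) and the standard library are available. Lean on these libraries where they do the work, as an engineer would, in place of code of your own. Each camera call takes 0.05 s, during which the arm holds its last target.

## Working session

There is one attempt and no reset: what is moved stays moved. The work goes in short steps, Python scripts to look and compute and a shell command to move; the robot and the scene stay as the last step left them, time stands still between calls to the robot, and variables do not carry over. Pictures are saved under pics/ and viewed, and the job is handed in when it is done.

```bash
mkdir -p pics; python3 - <<'E'
from plant import manip, viewer
import cv2
s=manip.get_state();print(s)
for n in("side","top"):
    im=viewer.get_image(n);cv2.imwrite(f"pics/{n}0.png",im);c=viewer.get_calibration(n);print(n,c)
E
```

```text
{'clock': 0.0, 'qpos': array([ 1.40061706e+00,  3.85540208e-01,  6.62699587e-03, -5.43144607e-04,
       -1.19401817e+00, -2.58605082e-01]), 'qvel': array([ 0.00109119,  0.00063506, -0.00019373,  0.00095679, -0.00058312,
        0.00097617]), 'tau': array([-1.41403842e-03, -3.92290199e+01,  1.88401294e+01,  4.18615624e+00,
       -4.53385088e-03, -2.37407811e-06]), 'eef_pos': array([0.25963919, 0.56803739, 0.3028252 ]), 'eef_rot': array([-0.69075776,  0.15127062,  0.69104766,  0.14974661]), 'contact_force': array([-0.73308364,  0.30277315, -0.26712833]), 'moment': array([0.03478807, 0.00100844, 0.00827317]), 'gripper_width': 0.08539760335264363}
side {'intrinsics': array([[498.14290919,   0.        , 277.44363481],
       [  0.        , 498.14290919, 207.10982602],
       [  0.        ,   0.        ,   1.        ]]), 'R': array([[ 0.96769682, -0.25211282, -0.00140967],
       [-0.17778906, -0.67843064, -0.71282741],
       [ 0.17875657,  0.69005144, -0.70133808]]), 't': array([-0.57388351,  0.09979378,  1.241949  ])}
top {'intrinsics': array([[445.61950268,   0.        , 276.42063464],
       [  0.        , 445.61950268, 204.0156736 ],
       [  0.        ,   0.        ,   1.        ]]), 'R': array([[-0.0091337 , -0.99988306, -0.01226565],
       [-0.99246351,  0.01056354, -0.12208435],
       [ 0.12219964,  0.01105813, -0.99244394]]), 't': array([-0.05090457,  0.56463999,  0.91872476])}
```

```bash
ls -la . pics
```

```text
.:
total 12
drwxr-xr-x  3 agent agent 4096 Dec  7 03:35 .
drwxr-xr-x 23 root  root  4096 Dec  7 03:35 ..
drwxr-xr-x  2 agent agent 4096 Dec  7 03:35 pics

pics:
total 584
drwxr-xr-x 2 agent agent   4096 Dec  7 03:35 .
drwxr-xr-x 3 agent agent   4096 Dec  7 03:35 ..
-rw-r--r-- 1 agent agent 294445 Dec  7 03:35 side0.png
-rw-r--r-- 1 agent agent 292955 Dec  7 03:35 top0.png
```

View pics/side0.png

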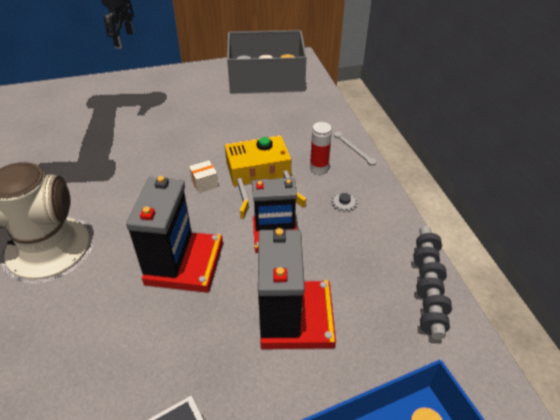

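View pics/top0.png

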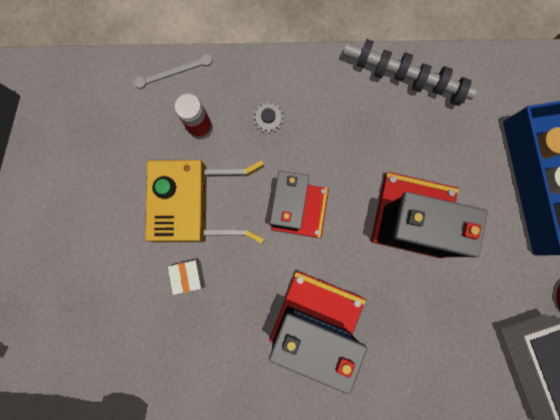

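Top view: charger is at (175,200) and opens to the right. Three batteries are in sight: small at (300,205), large at (430,215) and large at (318,330). The small one fits the job (smallest, next to the mouth). I'll enlarge it to confirm.

```bash
cat > h.py <<'E'
import numpy as np,cv2
from plant import manip, viewer
def ray(n,u,v,z):
    c=viewer.get_calibration(n);R=c["R"];t=c["t"];K=c["intrinsics"]
    o=-R.T@t;d=R.T@np.linalg.inv(K)@np.array([u,v,1.])
    return o+d*(z-o[2])/d[2]
def proj(n,X):
    c=viewer.get_calibration(n);p=c["intrinsics"]@(c["R"]@np.array(X)+c["t"]);return p[:2]/p[2]
E
python3 - <<'E'
from h import *
im=cv2.imread("pics/top0.png")
cr=im[140:260,140:340];cv2.imwrite("pics/crop0.png",cv2.resize(cr,(800,480),interpolation=cv2.INTER_CUBIC))
im=cv2.imread("pics/side0.png")
cr=im[120:260,200:360];cv2.imwrite("pics/crop1.png",cv2.resize(cr,(640,560),interpolation=cv2.INTER_CUBIC))
E
```

```text
(no output)
```

View pics/crop0.png

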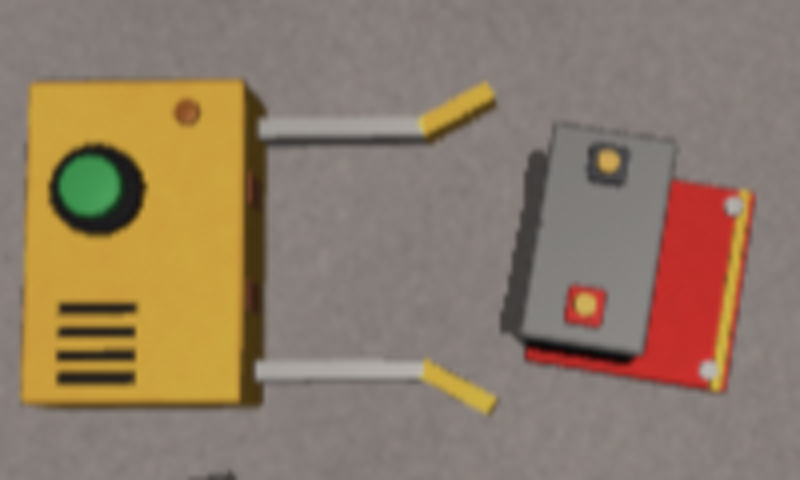

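View pics/crop1.png

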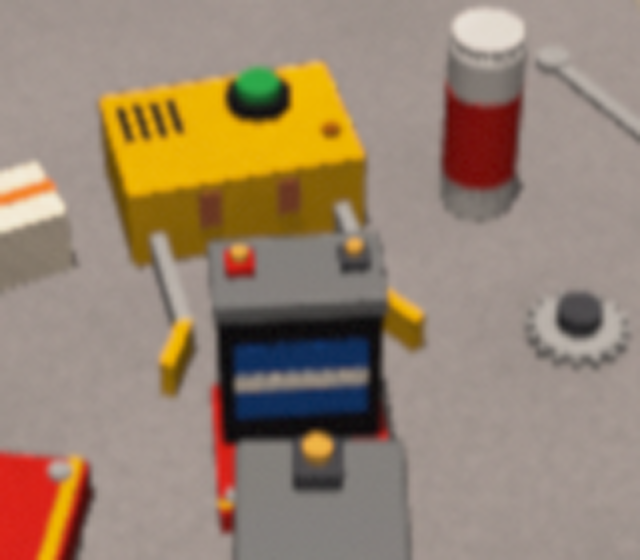

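Crop confirms the pick: the small battery at (300,205) has its bare toe with the yellow line facing right (away from the bay) and is yawed a few degrees. Next I measure.

```bash
python3 - <<'E'
from h import *
im=cv2.imread("pics/top0.png");hsv=cv2.cvtColor(im,cv2.COLOR_BGR2HSV)
def px(c): return (c[0]/4+140-.4,c[1]/4+140-.4)
P=lambda c,z: ray("top",*px(c),z)
q=[P(c,.07) for c in [(30,81),(246,80),(240,405),(22,403)]]
for a in q:print("chg",a.round(4))
print("sizes",[np.linalg.norm(q[i]-q[(i+1)%4]).round(4) for i in range(4)])
# charger yellow mask
m=cv2.inRange(hsv,(18,120,120),(32,255,255));m[:, 210:]=0;
cs,_=cv2.findContours(m,0,2);c=max(cs,key=cv2.contourArea);print(cv2.minAreaRect(c))
r=[P(c,.03) for c in [(258,128),(425,128),(258,370),(425,370)]]
for a in r:print("rail",a.round(4))
l=[P(c,.03) for c in [(490,90),(491,406)]]
for a in l:print("leadin end",a.round(4))
b=[P(c,.022) for c in [(753,190),(725,391),(525,360)]]
for a in b:print("plate",a.round(4))
print(np.linalg.norm(b[0]-b[1]),np.linalg.norm(b[1]-b[2]))
t=[P(c,.161) for c in [(609,160),(586,304)]]
for a in t:print("term",a.round(4))
print("btn",P((90,185),.085).round(4),P((97,190),.07).round(4))
for n,p,z in [("can top",(189,103),.15),("sprocket",(268,117),.026),("carton",(185,278),.055)]:
    print(n,ray("top",*p,z).round(4))
for p in [(258,240),(425,320)]:pass
E
```

```text
chg [0.6556 0.2127 0.07  ]
chg [0.6548 0.0995 0.07  ]
chg [0.4856 0.1006 0.07  ]
chg [0.4877 0.2123 0.07  ]
sizes [np.float64(0.1131), np.float64(0.1692), np.float64(0.1117), np.float64(0.1679)]
((172.5, 200.0), (80.0, 55.0), 90.0)
rail [0.6372 0.1    0.03  ]
rail [0.6362 0.0092 0.03  ]
rail [0.5058 0.0986 0.03  ]
rail [0.505  0.0093 0.03  ]
leadin end [ 0.6568 -0.0261  0.03  ]
leadin end [ 0.4855 -0.0258  0.03  ]
plate [ 0.6015 -0.1685  0.022 ]
plate [ 0.4926 -0.1509  0.022 ]
plate [ 0.5103 -0.0439  0.022 ]
0.11027049757666606 0.10854483146329749
term [ 0.594  -0.0871  0.161 ]
term [ 0.5268 -0.0756  0.161 ]
btn [0.5977 0.1759 0.085 ] [0.5975 0.1763 0.07  ]
can top [0.7487 0.1096 0.15  ]
sprocket [ 0.7592 -0.0395  0.026 ]
carton [0.4104 0.1326 0.055 ]
```

```bash
cat >> h.py <<'E'
from scipy.spatial.transform import Rotation as Ro
def tool(tx,ty,tz,yaw):
    """report state and needed tool-frame shift to reach world xyz; yaw = yaw (deg) of the tool's y axis mod 180 wanted"""
    s=manip.get_state();R=Ro.from_quat(s["eef_rot"]).as_matrix();p=s["eef_pos"]
    print("t",round(s["clock"],2),"p",p.round(4),"f",s["contact_force"].round(1),"w",s["gripper_width"].round(4),"q",s["qpos"].round(2))
    print("axes x",R[:,0].round(3),"y",R[:,1].round(3),"z",R[:,2].round(3))
    print("shift tool mm",(1e3*R.T@(np.array([tx,ty,tz])-p)).round(1))
    cur=np.degrees(np.arctan2(R[1,1],R[0,1]));d=(yaw-cur+90)%180-90
    # desired orientation: x down, y at yaw
    a=np.radians(cur+d);y=np.array([np.cos(a),np.sin(a),0]);x=np.array([0,0,-1.]);D=np.stack([x,y,np.cross(x,y)],1)
    print("yaw",cur.round(2),"turn rotvec tool deg",np.degrees(Ro.from_matrix(R.T@D).as_rotvec()).round(2))
E
python3 - <<'E'
from h import *
tool(.54,-.21,.25,-9.2)
# large battery near the path, plate corner estimates (top view)
for p in [(387,173),(459,189),(373,243),(447,257)]: print(p,ray("top",*p,.022).round(3))
for p in [(402,190),(486,205),(394,245),(478,257)]: print("top",p,ray("top",*p,.2).round(3))
im=cv2.imread("pics/side0.png")
E
```

```text
Traceback (most recent call last):
  File "h.py", line 13, in tool
    print("t",round(s["clock"],2),"p",p.round(4),"f",s["contact_force"].round(1),"w",s["gripper_width"].round(4),"q",s["qpos"].round(2))
                                                                                     ^^^^^^^^^^^^^^^^^^^^^^^^
AttributeError: 'float' object has no attribute 'round'
```

```bash
sed -i 's/s\["gripper_width"\].round(4)/round(s["gripper_width"],4)/' h.py
python3 - <<'E'
from h import *
tool(.54,-.21,.25,-9.2)
for p in [(387,173),(459,189),(373,243),(447,257)]: print(p,ray("top",*p,.022).round(3))
for p in [(402,190),(486,205),(394,245),(478,257)]: print("top",p,ray("top",*p,.2).round(3))
E
```

```text
t 0.1 p [0.2597 0.5681 0.3029] f [ 0.1 -0.2  0.2] w 0.0852 q [ 1.4   0.39  0.01 -0.   -1.19 -0.26]
axes x [-0.001 -0.002 -1.   ] y [-0.416 -0.909  0.002] z [-0.909  0.416 -0.   ]
shift tool mm [  54.1  590.9 -578.5]
yaw -114.58 turn rotvec tool deg [74.62 -0.08 -0.09]
(387, 173) [ 0.631 -0.298  0.022]
(459, 189) [ 0.594 -0.452  0.022]
(373, 243) [ 0.479 -0.262  0.022]
(447, 257) [ 0.448 -0.418  0.022]
top (402, 190) [ 0.566 -0.28   0.2  ]
top (486, 205) [ 0.538 -0.426  0.2  ]
top (394, 245) [ 0.47  -0.262  0.2  ]
top (478, 257) [ 0.448 -0.406  0.2  ]
```

```bash
python3 - <<'E'
from h import *
for p in [(282,312),(366,346),(271,358),(352,391),(346,368)]: print("L2 top",p,ray("top",*p,.2).round(3))
for p in [(300,272),(365,303),(273,337)]: print("L2 plate",p,ray("top",*p,.03).round(3))
for X in [(.347,-.234,.2),(.3,-.2,.2)]: print(proj("side",X))
E
```

```text
L2 top (282, 312) [ 0.357 -0.066  0.2  ]
L2 top (366, 346) [ 0.3   -0.208  0.2  ]
L2 top (271, 358) [ 0.281 -0.047  0.2  ]
L2 top (352, 391) [ 0.227 -0.182  0.2  ]
L2 top (346, 368) [ 0.264 -0.173  0.2  ]
L2 plate (300, 272) [ 0.42  -0.105  0.03 ]
L2 plate (365, 303) [ 0.355 -0.239  0.03 ]
L2 plate (273, 337) [ 0.287 -0.047  0.03 ]
[188.28616138 234.09275553]
[163.13750223 226.48994244]
```

```bash
python3 -m inch '[{"x":-0.04,"y":0.03,"z":-0.03,"rx":7},{"y":0.042,"z":-0.041,"rx":7},{"y":0.042,"z":-0.041,"rx":7},{"y":0.042,"z":-0.041,"rx":7}]'; python3 -c "
from h import *
tool(.537,-.20,.34,-9.2)"
```

```text
t 0.1 p [0.2597 0.5681 0.3029] f [ 0.1 -0.2  0.2] w 0.0852 q [ 1.4   0.39  0.01 -0.   -1.19 -0.26]
axes x [-0.001 -0.002 -1.   ] y [-0.416 -0.909  0.002] z [-0.909  0.416 -0.   ]
shift tool mm [ -35.9  583.2 -571.7]
yaw -114.58 turn rotvec tool deg [74.62 -0.08 -0.09]invalid input
```

```bash
python3 -m inch '[{"grip":0.3,"x":-0.04,"y":0.03,"z":-0.03,"rx":7,"ry":0,"rz":0},{"grip":0.3,"x":0,"y":0.042,"z":-0.041,"rx":7,"ry":0,"rz":0},{"grip":0.3,"x":0,"y":0.042,"z":-0.041,"rx":7,"ry":0,"rz":0},{"grip":0.3,"x":0,"y":0.042,"z":-0.041,"rx":7,"ry":0,"rz":0}]'; python3 -c "
from h import *
tool(.537,-.20,.34,-9.2)"
```

```text
clock: 0.6
eef_pos: [0.2912, 0.3512, 0.3409]
eef_rot: [0.633, -0.32, -0.631, -0.314]
contact_force: [1.2, -0.3, 0.3]
gripper_width: 0.0597
t 0.6 p [0.2912 0.3512 0.3409] f [ 1.2 -0.3  0.3] w 0.0597 q [ 1.24  0.07 -0.32  0.   -1.19 -0.6 ]
axes x [-0.002 -0.008 -1.   ] y [-0.802 -0.597  0.007] z [-0.597  0.802 -0.005]
shift tool mm [   5.   132.2 -588.9]
yaw -143.31 turn rotvec tool deg [45.89 -0.45 -0.25]
```

```bash
python3 -m inch '[{"grip":0.3,"x":0,"y":0.013,"z":-0.058,"rx":8,"ry":0,"rz":0},{"grip":0.3,"x":0,"y":0.005,"z":-0.059,"rx":8,"ry":0,"rz":0},{"grip":0.3,"x":0,"y":-0.003,"z":-0.06,"rx":8,"ry":0,"rz":0},{"grip":0.3,"x":0,"y":-0.012,"z":-0.058,"rx":8,"ry":0,"rz":0}]'; python3 -c "
from h import *
tool(.537,-.20,.34,-9.2)"
```

```text
clock: 1.1
eef_pos: [0.386, 0.1251, 0.3424]
eef_rot: [0.518, -0.485, -0.515, -0.48]
contact_force: [1.6, 0.5, -0.6]
gripper_width: 0.0599
t 1.1 p [0.386  0.1251 0.3424] f [ 1.6  0.5 -0.6] w 0.0599 q [ 0.72 -0.03 -0.42  0.   -1.19 -0.65]
axes x [-0.002 -0.007 -1.   ] y [-0.998 -0.068  0.002] z [-0.068  0.998 -0.007]
shift tool mm [   4.6 -128.5 -334.7]
yaw -176.09 turn rotvec tool deg [13.12 -0.43 -0.09]
```

```bash
python3 -m inch '[{"grip":0.3,"x":0,"y":-0.024,"z":-0.054,"rx":2.5,"ry":0,"rz":0},{"grip":0.3,"x":0,"y":-0.026,"z":-0.053,"rx":2.5,"ry":0,"rz":0},{"grip":0.3,"x":0,"y":-0.027,"z":-0.053,"rx":2.5,"ry":0,"rz":0},{"grip":0.3,"x":0,"y":-0.028,"z":-0.053,"rx":2.5,"ry":0,"rz":0},{"grip":0.3,"x":0,"y":-0.029,"z":-0.053,"rx":2.5,"ry":0,"rz":0},{"grip":0.3,"x":0,"y":-0.029,"z":-0.052,"rx":0.6,"ry":0,"rz":0}]'; python3 -c "
from h import *
tool(.537,-.20,.34,-9.2)"
```

```text
clock: 1.85
eef_pos: [0.5365, -0.2116, 0.3434]
eef_rot: [-0.457, 0.542, 0.455, 0.539]
contact_force: [1.2, 0.8, 0.2]
gripper_width: 0.0597
t 1.85 p [ 0.5365 -0.2116  0.3434] f [1.2 0.8 0.2] w 0.0597 q [-0.09  0.28 -0.05  0.01 -1.24 -0.08]
axes x [-0.002 -0.005 -1.   ] y [-0.986  0.168  0.001] z [ 0.168  0.986 -0.006]
shift tool mm [ 3.4  1.4 11.6]
yaw 170.35 turn rotvec tool deg [-0.45 -0.33 -0.05]
```

```bash
python3 -m inch '[{"grip":0.3,"x":0.03,"y":-0.002,"z":0.02,"rx":-0.5,"ry":-0.3,"rz":0},{"grip":0.3,"x":0.05,"y":0,"z":0,"rx":0,"ry":0,"rz":0},{"grip":0.3,"x":0.05,"y":0,"z":0,"rx":0,"ry":0,"rz":0},{"grip":0.3,"x":0.04,"y":0,"z":0,"rx":0,"ry":0,"rz":0},{"grip":0.3,"x":0,"y":0,"z":0,"rx":0,"ry":0,"rz":0}]'; python3 -c "
from h import *
tool(.542,-.191,.085,-9.2)
for n in ('side','top'): cv2.imwrite(f'pics/{n}1.png',viewer.get_image(n))"
```

```text
clock: 2.48
eef_pos: [0.5416, -0.1984, 0.1661]
eef_rot: [-0.455, 0.542, 0.456, 0.54]
contact_force: [0.6, -0.6, 0.4]
gripper_width: 0.0595
t 2.48 p [ 0.5416 -0.1984  0.1661] f [ 0.6 -0.6  0.4] w 0.0595 q [-0.07  0.44 -0.29  0.   -0.85 -0.1 ]
axes x [-0.004 -0.    -1.   ] y [-0.985  0.17   0.004] z [ 0.17   0.985 -0.001]
shift tool mm [81.1  0.6  7.4]
yaw 170.22 turn rotvec tool deg [-0.58 -0.04 -0.23]
```

View pics/top1.png

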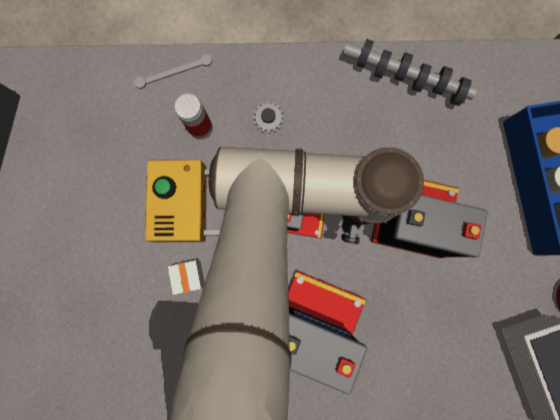

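View pics/side1.png

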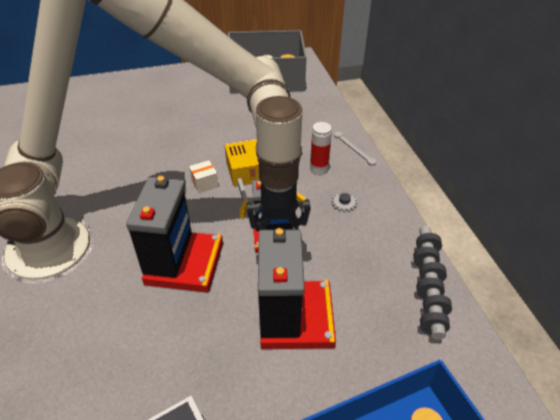

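```bash
python3 -c "
from h import *
for z in (.2,.25,.3,.35,.4,.45): print(z,proj('side',(.56,-.2,z)).round(),proj('side',(.58,.08,z)).round(),proj('top',(.56,-.2,z)).round(),proj('top',(.58,.08,z)).round())
im=cv2.imread('pics/side1.png');cv2.imwrite('pics/crop2.png',cv2.resize(im[60:260,180:380],(600,600),interpolation=cv2.INTER_CUBIC))"
```

```text
0.2 [286. 204.] [264. 128.] [357. 194.] [198. 185.]
0.25 [286. 187.] [264. 111.] [362. 190.] [193. 180.]
0.3 [286. 168.] [264.  94.] [367. 185.] [186. 174.]
0.35 [287. 148.] [263.  75.] [374. 179.] [179. 167.]
0.4 [287. 127.] [263.  55.] [382. 172.] [170. 160.]
0.45 [287. 103.] [262.  33.] [391. 164.] [160. 151.]
```

View pics/crop2.png

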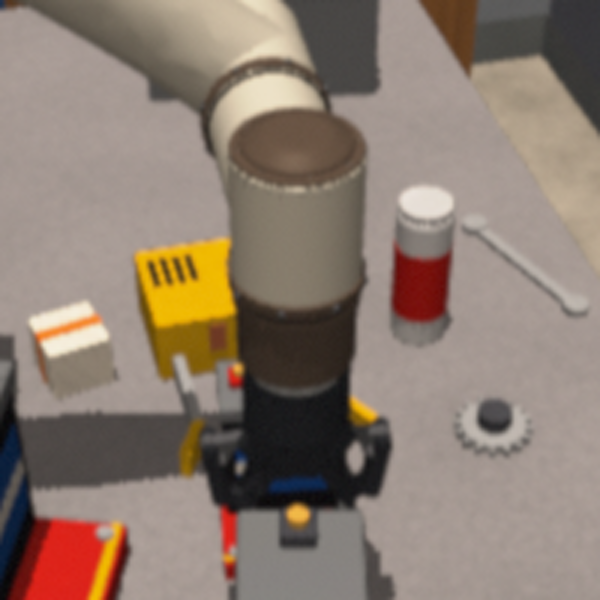

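```bash
python3 -m inch '[{"grip":0.3,"x":0.03,"y":0,"z":0.004,"rx":-0.5,"ry":0,"rz":-0.2},{"grip":0.3,"x":0.03,"y":0,"z":0,"rx":0,"ry":0,"rz":0},{"grip":0.3,"x":0.01,"y":0,"z":0,"rx":0,"ry":0,"rz":0},{"grip":0.3,"x":0,"y":0,"z":0,"rx":0,"ry":0,"rz":0}]'; python3 -c "
from h import *
tool(.542,-.191,.080,-9.2)
for n in ('side','top'): cv2.imwrite(f'pics/{n}2.png',viewer.get_image(n))
im=cv2.imread('pics/top2.png');cv2.imwrite('pics/crop3.png',cv2.resize(im[180:260,270:390],(720,480),interpolation=cv2.INTER_CUBIC))"
```

```text
clock: 3.08
eef_pos: [0.5525, -0.1956, 0.1091]
eef_rot: [-0.467, 0.531, 0.451, 0.544]
contact_force: [0.1, -0.4, 0.3]
gripper_width: 0.0596
t 3.08 p [ 0.5525 -0.1956  0.1091] f [ 0.1 -0.4  0.3] w 0.0596 q [-0.06  0.52 -0.34  0.01 -0.69 -0.1 ]
axes x [ 0.029 -0.006 -1.   ] y [-0.987  0.157 -0.029] z [ 0.157  0.988 -0.001]
shift tool mm [28.8 11.9  2.9]
yaw 170.95 turn rotvec tool deg [ 0.15 -0.07  1.68]
```

View pics/crop3.png

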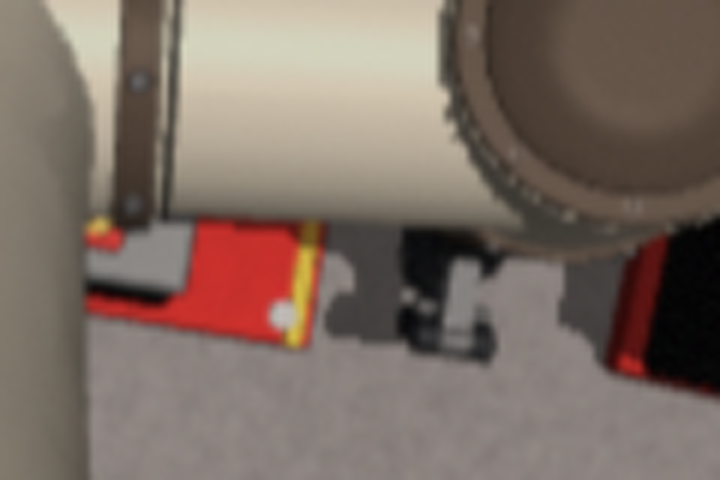

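```bash
python3 -m inch '[{"grip":0.3,"x":0.01,"y":0.01,"z":0,"rx":0,"ry":0,"rz":1.7},{"grip":0.3,"x":0,"y":0,"z":0,"rx":0,"ry":0,"rz":0}]'; python3 -c "
from h import *
tool(.542,-.191,.080,-9.2)"
```

```text
clock: 3.42
eef_pos: [0.5431, -0.1941, 0.1006]
eef_rot: [-0.46, 0.538, 0.458, 0.538]
contact_force: [-0.2, 1.6, -0.1]
gripper_width: 0.0599
t 3.42 p [ 0.5431 -0.1941  0.1006] f [-0.2  1.6 -0.1] w 0.0599 q [-0.06  0.53 -0.35  0.   -0.69 -0.1 ]
axes x [ 0.002 -0.001 -1.   ] y [-0.988  0.157 -0.002] z [ 0.157  0.988 -0.001]
shift tool mm [20.6  1.7  2.9]
yaw 170.94 turn rotvec tool deg [ 0.14 -0.04  0.12]
```

```bash
python3 -m inch '[{"grip":0.3,"x":0.01,"y":0.001,"z":0.001,"rx":0,"ry":0,"rz":0},{"grip":0.3,"x":0.008,"y":0,"z":0,"rx":0,"ry":0,"rz":0},{"grip":0.3,"x":0,"y":0,"z":0,"rx":0,"ry":0,"rz":0}]'; python3 -c "
from h import *
tool(.542,-.191,.076,-9.2)"
```

```text
clock: 3.8
eef_pos: [0.5423, -0.1929, 0.0813]
eef_rot: [-0.46, 0.538, 0.458, 0.538]
contact_force: [0.1, 0.6, 0.2]
gripper_width: 0.0596
t 3.8 p [ 0.5423 -0.1929  0.0813] f [0.1 0.6 0.2] w 0.0596 q [-0.06  0.55 -0.37  0.   -0.65 -0.1 ]
axes x [ 0.002 -0.001 -1.   ] y [-0.988  0.157 -0.002] z [ 0.157  0.988 -0.001]
shift tool mm [5.3 0.6 1.9]
yaw 170.95 turn rotvec tool deg [ 0.15 -0.05  0.12]
```

```bash
python3 -m inch '[{"grip":0.3,"x":0.004,"y":0,"z":0.004,"rx":0,"ry":0,"rz":0},{"grip":0.3,"x":0,"y":0,"z":0.006,"rx":0,"ry":0,"rz":0},{"grip":0.3,"x":0,"y":0,"z":0.005,"rx":0,"ry":0,"rz":0}]'; python3 -c "
from h import *
tool(.542,-.191,.076,-9.2)
cv2.imwrite('pics/top3.png',viewer.get_image('top'))
im=cv2.imread('pics/top3.png');cv2.imwrite('pics/crop4.png',cv2.resize(im[180:260,270:390],(720,480),interpolation=cv2.INTER_CUBIC))"
```

```text
clock: 4.18
eef_pos: [0.545, -0.1775, 0.0769]
eef_rot: [-0.46, 0.538, 0.458, 0.538]
contact_force: [0.3, 0.3, -0.3]
gripper_width: 0.0599
t 4.17 p [ 0.545  -0.1775  0.0769] f [ 0.3  0.3 -0.3] w 0.0599 q [-0.03  0.56 -0.38  0.   -0.64 -0.13]
axes x [ 0.002 -0.001 -1.   ] y [-0.987  0.158 -0.002] z [ 0.158  0.987 -0.001]
shift tool mm [  0.9   0.8 -13.8]
yaw 170.93 turn rotvec tool deg [ 0.13 -0.06  0.12]
```

View pics/crop4.png

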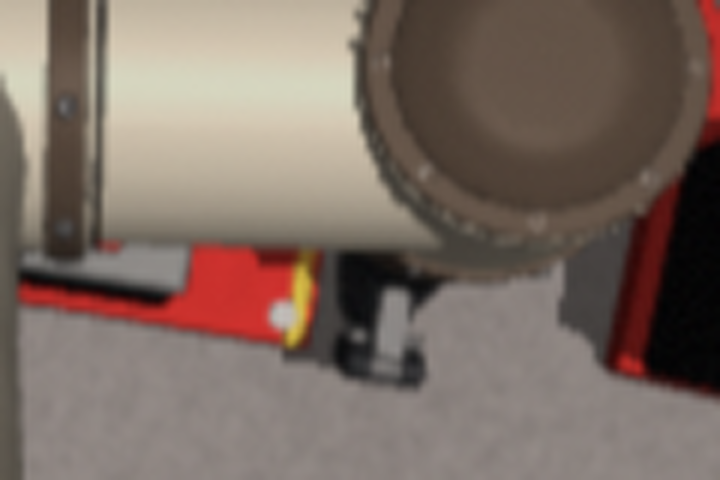

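```bash
python3 -m inch '[{"grip":0.3,"x":0,"y":0,"z":0.003,"rx":0,"ry":0,"rz":0},{"grip":0.3,"x":0,"y":0,"z":0.003,"rx":0,"ry":0,"rz":0}]';python3 -m inch '[{"grip":0.3,"x":0,"y":0,"z":0.004,"rx":0,"ry":0,"rz":0},{"grip":0.3,"x":0,"y":0,"z":0.004,"rx":0,"ry":0,"rz":0}]'; python3 -m inch '[{"grip":0.3,"x":0,"y":0,"z":0.004,"rx":0,"ry":0,"rz":0}]'; python3 -c "
from h import *
tool(.57,-.02,.076,-9.2)"
```

```text
clock: 4.47
eef_pos: [0.5462, -0.1708, 0.0773]
eef_rot: [-0.46, 0.538, 0.458, 0.538]
contact_force: [1.0, -10.7, -2.8]
gripper_width: 0.0597
clock: 4.72
eef_pos: [0.5471, -0.1659, 0.0773]
eef_rot: [-0.46, 0.539, 0.457, 0.537]
contact_force: [-0.7, -11.0, -1.1]
gripper_width: 0.0599
clock: 4.85
eef_pos: [0.5472, -0.1639, 0.0773]
eef_rot: [-0.46, 0.54, 0.457, 0.537]
contact_force: [-0.8, -10.6, -0.7]
gripper_width: 0.0595
t 4.85 p [ 0.5472 -0.1639  0.0773] f [ -0.8 -10.6  -0.7] w 0.0595 q [-0.    0.55 -0.38  0.01 -0.63 -0.17]
axes x [-0.    -0.007 -1.   ] y [-0.987  0.159 -0.001] z [ 0.159  0.987 -0.007]
shift tool mm [  0.3   0.4 145.7]
yaw 170.85 turn rotvec tool deg [ 0.05 -0.41  0.06]
```

```bash
python3 -m inch '[{"grip":0.3,"x":0,"y":-0.001,"z":0.008,"rx":-0.8,"ry":0,"rz":0},{"grip":0.3,"x":0,"y":-0.001,"z":0.008,"rx":-0.8,"ry":0,"rz":0},{"grip":0.3,"x":0,"y":-0.001,"z":0.008,"rx":-0.8,"ry":0,"rz":0}]'; python3 -c "
from h import *
tool(.57,-.021,.076,0)
cv2.imwrite('pics/top4.png',viewer.get_image('top'))
im=cv2.imread('pics/top4.png');cv2.imwrite('pics/crop5.png',cv2.resize(im[140:260,200:360],(800,600),interpolation=cv2.INTER_CUBIC))"
```

```text
clock: 5.22
eef_pos: [0.552, -0.147, 0.0775]
eef_rot: [-0.472, 0.533, 0.466, 0.525]
contact_force: [-0.8, -12.7, -0.8]
gripper_width: 0.0597
t 5.22 p [ 0.552  -0.147   0.0775] f [ -0.8 -12.7  -0.8] w 0.0597 q [ 0.03  0.55 -0.39  0.02 -0.63 -0.17]
axes x [-0.004 -0.013 -1.   ] y [-0.993  0.121  0.002] z [ 0.121  0.993 -0.014]
shift tool mm [ -0.3  -2.6 127.2]
yaw 173.07 turn rotvec tool deg [-6.93 -0.78 -0.17]
```

View pics/crop5.png

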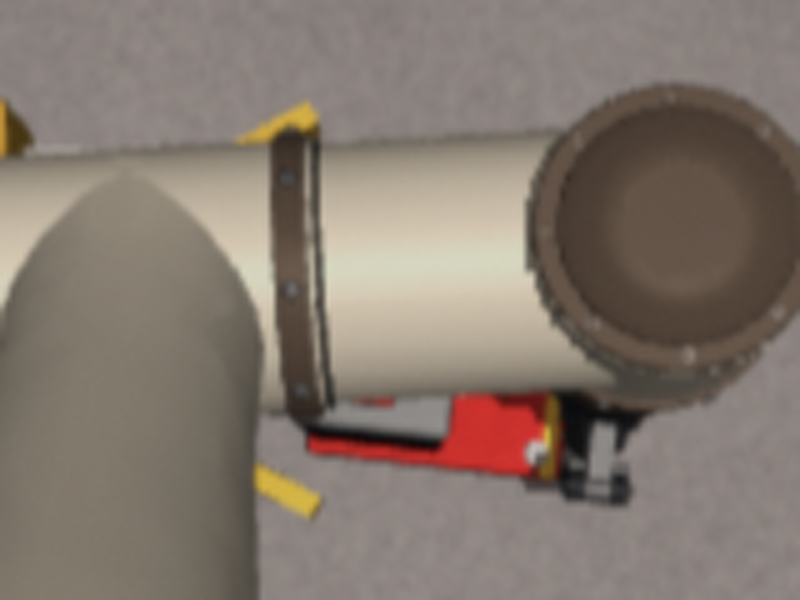

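```bash
python3 -c "
from h import *
f=lambda c:ray('top',200+c[0]/5-.4,140+c[1]/5-.4,.022)
a=f((307,452));b=f((548,479));print(a,b,np.degrees(np.arctan2((a-b)[0],(a-b)[1])))"
python3 -m inch '[{"grip":0.3,"x":0,"y":-0.002,"z":0.008,"rx":-0.9,"ry":-0.2,"rz":0},{"grip":0.3,"x":0,"y":-0.002,"z":0.008,"rx":-0.9,"ry":-0.2,"rz":0},{"grip":0.3,"x":0,"y":-0.002,"z":0.008,"rx":-0.9,"ry":-0.2,"rz":0}]'; python3 -c "
from h import *
tool(.57,-.021,.076,0)
cv2.imwrite('pics/top5.png',viewer.get_image('top'))
im=cv2.imread('pics/top5.png');cv2.imwrite('pics/crop6.png',cv2.resize(im[140:260,200:360],(800,600),interpolation=cv2.INTER_CUBIC))"
```

```text
[ 0.50964071 -0.02264865  0.022     ] [ 0.49702214 -0.12606842  0.022     ] 6.956453590723767
clock: 5.65
eef_pos: [0.5583, -0.1296, 0.0776]
eef_rot: [-0.481, 0.523, 0.481, 0.514]
contact_force: [-2.1, -11.6, 0.5]
gripper_width: 0.0597
t 5.65 p [ 0.5583 -0.1296  0.0776] f [ -2.1 -11.6   0.5] w 0.0597 q [ 0.06  0.56 -0.38  0.01 -0.65 -0.14]
axes x [-0.009 -0.009 -1.   ] y [-0.997  0.075  0.008] z [ 0.075  0.997 -0.01 ]
shift tool mm [  0.5  -3.5 109.2]
yaw 175.71 turn rotvec tool deg [-4.29 -0.54 -0.47]
```

View pics/crop6.png

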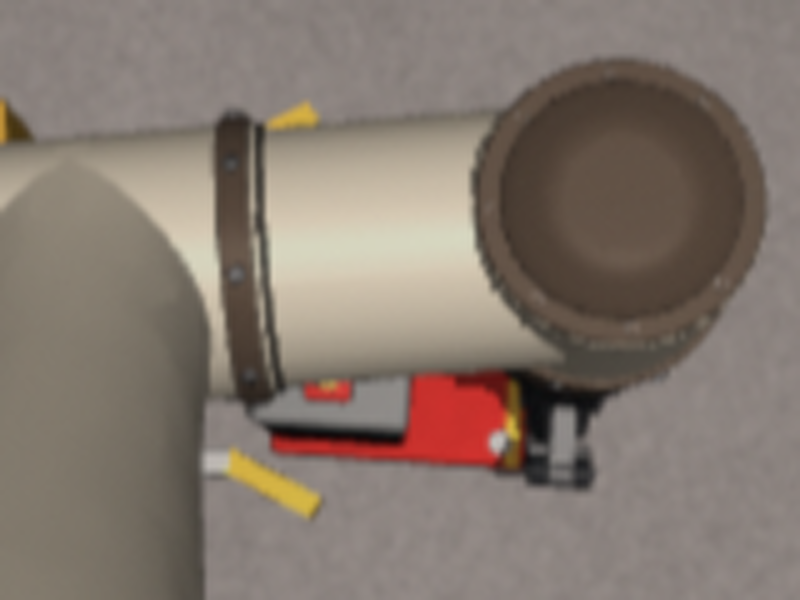

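```bash
python3 -c "
from h import *
f=lambda c:ray('top',200+c[0]/5-.4,140+c[1]/5-.4,.022)
a=f((270,452));b=f((515,469));print(a,b,np.degrees(np.arctan2((a-b)[0],(a-b)[1])))"
python3 -m inch '[{"grip":0.3,"x":0,"y":-0.001,"z":0.008,"rx":-0.9,"ry":-0.2,"rz":0},{"grip":0.3,"x":0,"y":-0.001,"z":0.008,"rx":-0.9,"ry":-0.2,"rz":-0.2},{"grip":0.3,"x":0,"y":-0.001,"z":0.008,"rx":-0.9,"ry":-0.2,"rz":-0.2}]'; python3 -c "
from h import *
tool(.57,-.021,.076,0)
cv2.imwrite('pics/top6.png',viewer.get_image('top'))
im=cv2.imread('pics/top6.png');cv2.imwrite('pics/crop7.png',cv2.resize(im[140:260,200:360],(800,600),interpolation=cv2.INTER_CUBIC))"
```

```text
[ 0.50979882 -0.00671433  0.022     ] [ 0.50145002 -0.11198554  0.022     ] 4.534493893997436
clock: 6.08
eef_pos: [0.5632, -0.1125, 0.078]
eef_rot: [-0.495, 0.509, 0.492, 0.504]
contact_force: [5.1, -23.3, -1.9]
gripper_width: 0.0598
t 6.08 p [ 0.5632 -0.1125  0.078 ] f [  5.1 -23.3  -1.9] w 0.0598 q [ 0.09  0.56 -0.37  0.01 -0.64 -0.12]
axes x [-0.001 -0.007 -1.   ] y [-1.     0.026  0.001] z [ 0.026  1.    -0.007]
shift tool mm [ 1.4 -4.4 91.6]
yaw 178.49 turn rotvec tool deg [-1.51 -0.39 -0.08]
```

View pics/crop7.png

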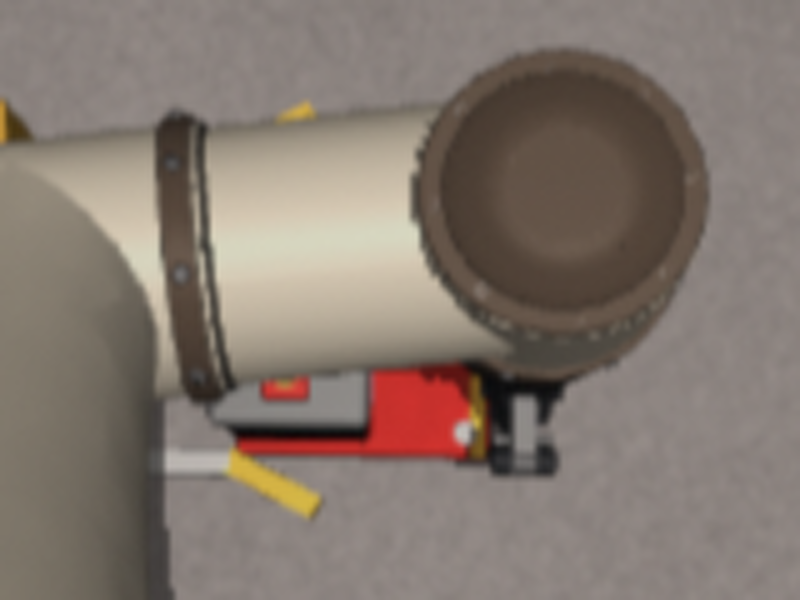

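```bash
python3 -m inch '[{"grip":0.3,"x":0,"y":-0.004,"z":0.006,"rx":0,"ry":-0.2,"rz":0},{"grip":0.3,"x":0,"y":-0.004,"z":0.006,"rx":0,"ry":-0.2,"rz":0}]'; python3 -c "
from h import *
tool(.57,-.021,.076,0)
cv2.imwrite('pics/top7.png',viewer.get_image('top'))
im=cv2.imread('pics/top7.png');cv2.imwrite('pics/crop8.png',cv2.resize(im[140:260,200:360],(800,600),interpolation=cv2.INTER_CUBIC))"
```

```text
clock: 6.38
eef_pos: [0.5673, -0.1059, 0.0773]
eef_rot: [-0.492, 0.511, 0.496, 0.501]
contact_force: [-4.8, -13.5, 4.2]
gripper_width: 0.06
t 6.38 p [ 0.5673 -0.1059  0.0773] f [ -4.8 -13.5   4.2] w 0.06 q [ 0.1   0.56 -0.36  0.01 -0.66 -0.13]
axes x [-0.014 -0.006 -1.   ] y [-1.     0.025  0.014] z [ 0.025  1.    -0.006]
shift tool mm [ 0.8 -0.6 85. ]
yaw 178.55 turn rotvec tool deg [-1.44 -0.34 -0.79]
```

View pics/crop8.png

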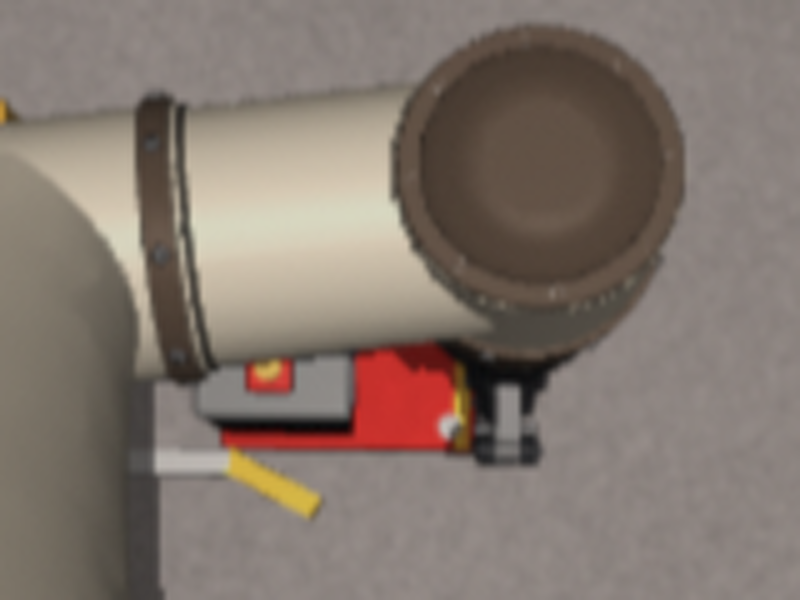

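```bash
python3 -m inch '[{"grip":0.3,"x":0,"y":-0.003,"z":0.008,"rx":-0.3,"ry":-0.2,"rz":-0.5},{"grip":0.3,"x":0,"y":-0.001,"z":0.008,"rx":-0.3,"ry":-0.1,"rz":-0.3},{"grip":0.3,"x":0,"y":0,"z":0.008,"rx":-0.3,"ry":0,"rz":0}]'; python3 -c "
from h import *
tool(.57,-.021,.076,0)
cv2.imwrite('pics/top8.png',viewer.get_image('top'))
im=cv2.imread('pics/top8.png');cv2.imwrite('pics/crop9.png',cv2.resize(im[140:260,200:360],(800,600),interpolation=cv2.INTER_CUBIC))"
```

```text
clock: 6.8
eef_pos: [0.5685, -0.0895, 0.0774]
eef_rot: [-0.497, 0.508, 0.498, 0.498]
contact_force: [1.7, -10.7, -1.8]
gripper_width: 0.0603
t 6.8 p [ 0.5685 -0.0895  0.0774] f [  1.7 -10.7  -1.8] w 0.0603 q [ 0.13  0.56 -0.37  0.01 -0.65 -0.15]
axes x [-0.011 -0.009 -1.   ] y [-1.    0.01  0.01] z [ 0.01   1.    -0.009]
shift tool mm [ 0.8 -0.8 68.5]
yaw 179.41 turn rotvec tool deg [-0.59 -0.54 -0.6 ]
```

View pics/crop9.png

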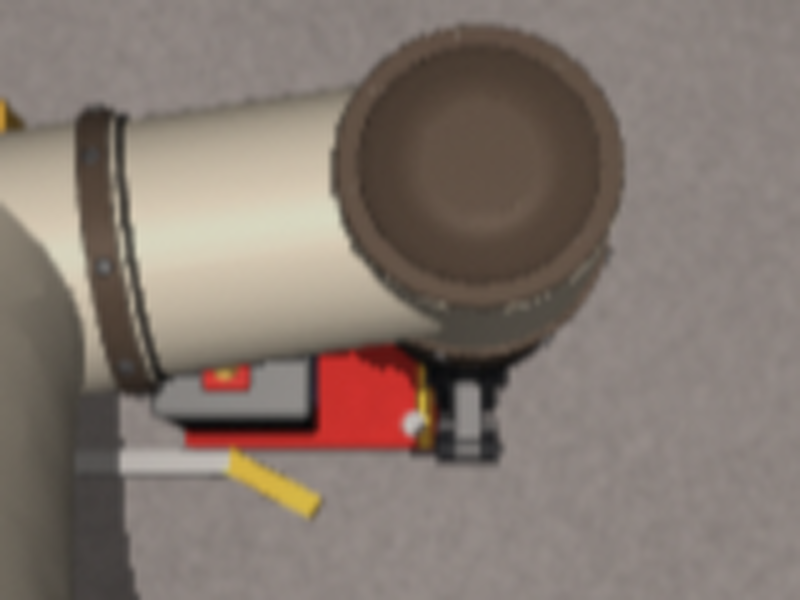

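```bash
python3 -m inch '[{"grip":0.3,"x":0,"y":-0.001,"z":0.008,"rx":-0.2,"ry":-0.3,"rz":-0.3},{"grip":0.3,"x":0,"y":-0.001,"z":0.008,"rx":-0.2,"ry":-0.2,"rz":-0.3},{"grip":0.3,"x":0,"y":0,"z":0.008,"rx":-0.2,"ry":0,"rz":0},{"grip":0.3,"x":0,"y":0,"z":0.008,"rx":0,"ry":0,"rz":0},{"grip":0.3,"x":0,"y":0,"z":0.008,"rx":0,"ry":0,"rz":0},{"grip":0.3,"x":0,"y":0,"z":0.008,"rx":0,"ry":0,"rz":0}]'; python3 -c "
from h import *
tool(.57,-.021,.076,0)"
```

```text
clock: 7.6
eef_pos: [0.568, -0.0544, 0.0776]
eef_rot: [-0.501, 0.507, 0.498, 0.494]
contact_force: [1.7, -11.5, -1.2]
gripper_width: 0.0597
t 7.6 p [ 0.568  -0.0544  0.0776] f [  1.7 -11.5  -1.2] w 0.0597 q [ 0.19  0.55 -0.38  0.02 -0.65 -0.22]
axes x [-0.01  -0.016 -1.   ] y [-1.     0.003  0.01 ] z [ 0.003  1.    -0.016]
shift tool mm [ 1.  -1.9 33.4]
yaw 179.84 turn rotvec tool deg [-0.16 -0.92 -0.59]
```

```bash
python3 -m inch '[{"grip":0.3,"x":0,"y":-0.001,"z":0.008,"rx":0,"ry":-0.4,"rz":-0.3},{"grip":0.3,"x":0,"y":-0.001,"z":0.008,"rx":0,"ry":-0.3,"rz":-0.3},{"grip":0.3,"x":0,"y":0,"z":0.008,"rx":0,"ry":-0.2,"rz":0},{"grip":0.3,"x":0,"y":0,"z":0.008,"rx":0,"ry":-0.2,"rz":0}]'; python3 -c "
from h import *
tool(.57,-.021,.076,0)
cv2.imwrite('pics/top9.png',viewer.get_image('top'))
im=cv2.imread('pics/top9.png');cv2.imwrite('pics/crop10.png',cv2.resize(im[140:260,200:360],(800,600),interpolation=cv2.INTER_CUBIC))"
```

```text
clock: 8.1
eef_pos: [0.5679, -0.0321, 0.0775]
eef_rot: [-0.499, 0.505, 0.499, 0.497]
contact_force: [2.9, -12.3, -1.7]
gripper_width: 0.0596
t 8.1 p [ 0.5679 -0.0321  0.0775] f [  2.9 -12.3  -1.7] w 0.0596 q [ 0.23  0.55 -0.38  0.01 -0.64 -0.24]
axes x [-0.009 -0.008 -1.   ] y [-1.     0.005  0.009] z [ 0.005  1.    -0.008]
shift tool mm [ 1.4 -2.1 11.2]
yaw 179.73 turn rotvec tool deg [-0.26 -0.48 -0.51]
```

View pics/crop10.png

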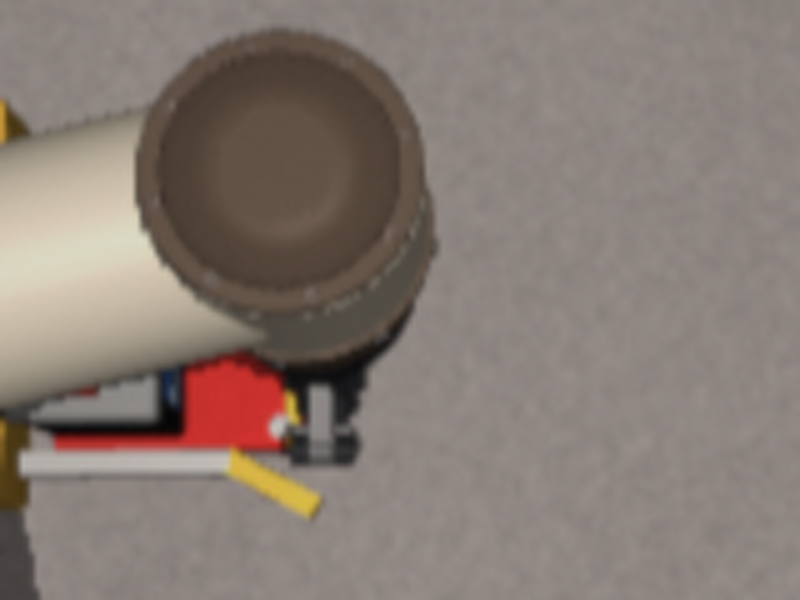

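Almost home: about 10 mm remain. I'll push gently until the force rises on the contact face.

```bash
python3 -m inch '[{"grip":0.3,"x":0,"y":-0.001,"z":0.007,"rx":0,"ry":-0.3,"rz":-0.2},{"grip":0.3,"x":0,"y":-0.001,"z":0.007,"rx":0,"ry":-0.2,"rz":-0.2}]'; python3 -m inch '[{"grip":0.3,"x":0,"y":0,"z":0.006,"rx":0,"ry":0,"rz":0}]';  python3 -m inch '[{"grip":0.3,"x":0,"y":0,"z":0.005,"rx":0,"ry":0,"rz":0}]';  python3 -m inch '[{"grip":0.3,"x":0,"y":0,"z":0.005,"rx":0,"ry":0,"rz":0}]'
```

```text
clock: 8.4
eef_pos: [0.5681, -0.0228, 0.0774]
eef_rot: [-0.498, 0.505, 0.499, 0.498]
contact_force: [-0.2, -12.6, 1.5]
gripper_width: 0.0599
clock: 8.52
eef_pos: [0.568, -0.0195, 0.0775]
eef_rot: [-0.498, 0.506, 0.499, 0.497]
contact_force: [6.3, -25.0, -5.1]
gripper_width: 0.06
clock: 8.65
eef_pos: [0.5681, -0.019, 0.0776]
eef_rot: [-0.499, 0.508, 0.498, 0.495]
contact_force: [7.2, -29.3, -4.3]
gripper_width: 0.0595
clock: 8.78
eef_pos: [0.5683, -0.0188, 0.0776]
eef_rot: [-0.5, 0.51, 0.497, 0.493]
contact_force: [5.6, -23.9, -3.0]
gripper_width: 0.0598
```

```bash
python3 -m inch '[{"grip":0.3,"x":0,"y":0,"z":-0.01,"rx":0,"ry":0,"rz":0},{"grip":0.3,"x":0,"y":0,"z":-0.02,"rx":0,"ry":0,"rz":0},{"grip":0.3,"x":-0.03,"y":0,"z":-0.02,"rx":0,"ry":-0.7,"rz":0},{"grip":0.6,"x":-0.05,"y":0,"z":0,"rx":0,"ry":0,"rz":0},{"grip":1,"x":-0.05,"y":0,"z":0,"rx":0,"ry":0,"rz":0},{"grip":1,"x":-0.05,"y":0,"z":0,"rx":0,"ry":0,"rz":0},{"grip":1,"x":-0.04,"y":0,"z":0,"rx":0,"ry":0,"rz":0}]'; python3 -c "
from h import *
tool(.597,.176,.20,0)
for n in ('side','top'): cv2.imwrite(f'pics/{n}10.png',viewer.get_image(n))"
```

```text
clock: 9.65
eef_pos: [0.569, -0.0724, 0.3016]
eef_rot: [-0.494, 0.509, 0.502, 0.495]
contact_force: [1.1, -0.8, -0.0]
gripper_width: 0.0001
t 9.65 p [ 0.569  -0.0724  0.3016] f [ 1.1 -0.8 -0. ] w 0.0001 q [ 0.16  0.31 -0.11  0.   -1.17 -0.17]
axes x [-0.022 -0.006 -1.   ] y [-1.     0.009  0.022] z [ 0.009  1.    -0.007]
shift tool mm [ 99.4 -28.1 249.3]
yaw 179.5 turn rotvec tool deg [-0.49 -0.37 -1.27]
```

View pics/top10.png

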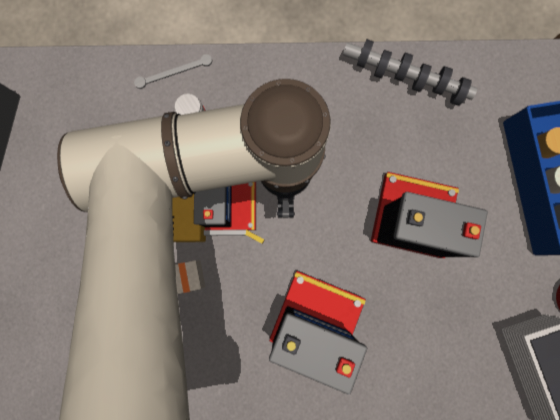

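View pics/side10.png

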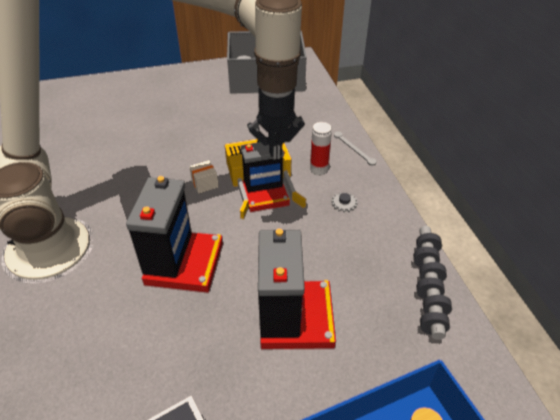

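```bash
python3 -c "
from h import *
im=cv2.imread('pics/side10.png');cv2.imwrite('pics/crop11.png',cv2.resize(im[130:220,220:320],(800,720)[:2],interpolation=cv2.INTER_CUBIC)[:600])
im=cv2.imread('pics/top10.png');cv2.imwrite('pics/crop12.png',cv2.resize(im[165:255,160:280],(800,600),interpolation=cv2.INTER_CUBIC))
for X in [(.515,-.01,.022),(.625,-.01,.022)]:
  p=proj('side',X);q=proj('top',X);print(X,p,(p-[220,130])*8,q,(q-[160,165])*6.667)"
```

```text
(0.515, -0.01, 0.022) [249.70883702 206.85709224] [237.6706962  614.85673795] [255.11763478 227.57081907] [634.1492711  417.15965072]
(0.625, -0.01, 0.022) [289.94718553 199.54333595] [559.57748425 556.34668761] [254.95182081 177.25474538] [633.04378935  81.70238743]
```

View pics/crop11.png

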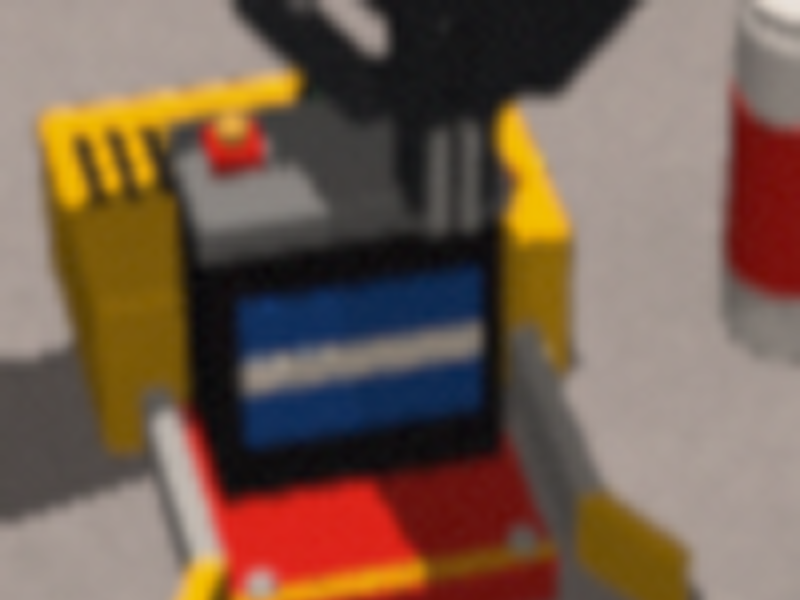

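View pics/crop12.png

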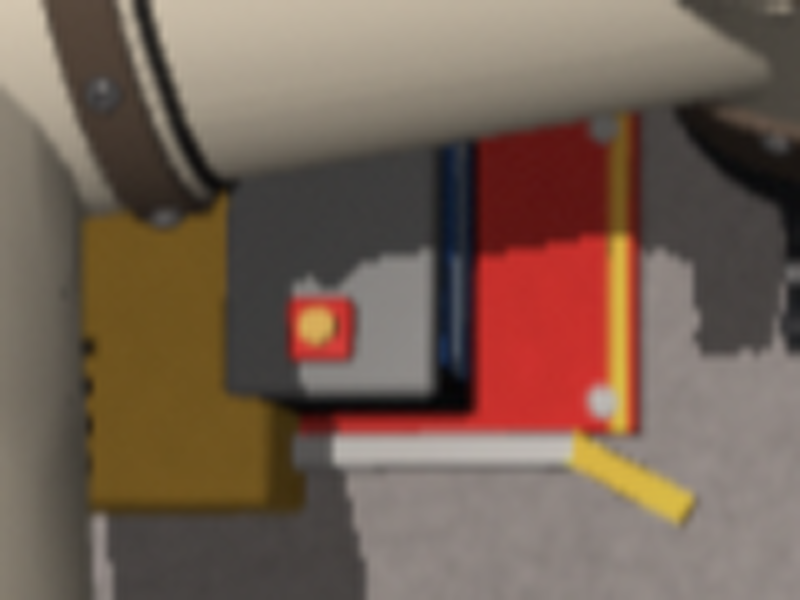

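```bash
python3 -m inch '[{"grip":1,"x":0,"y":-0.006,"z":0.05,"rx":-0.4,"ry":-0.3,"rz":-1.2},{"grip":1,"x":0,"y":-0.006,"z":0.05,"rx":0,"ry":0,"rz":0},{"grip":1,"x":0,"y":-0.006,"z":0.05,"rx":0,"ry":0,"rz":0},{"grip":1,"x":0,"y":-0.006,"z":0.05,"rx":0,"ry":0,"rz":0},{"grip":1,"x":0,"y":-0.005,"z":0.05,"rx":0,"ry":0,"rz":0},{"grip":1,"x":0.02,"y":0,"z":0,"rx":0,"ry":0,"rz":0}]'; python3 -c "
from h import *
tool(.596,.176,.18,0)"
```

```text
clock: 10.5
eef_pos: [0.6014, 0.1829, 0.2844]
eef_rot: [-0.501, 0.497, 0.497, 0.505]
contact_force: [0.1, -0.1, -0.3]
gripper_width: 0.0001
t 10.5 p [0.6014 0.1829 0.2844] f [ 0.1 -0.1 -0.3] w 0.0001 q [ 0.55  0.4  -0.02  0.   -1.14 -0.56]
axes x [ 0.011  0.004 -1.   ] y [-1.     0.004 -0.011] z [0.004 1.    0.004]
shift tool mm [104.3   6.5  -7.3]
yaw 179.79 turn rotvec tool deg [-0.21  0.21  0.63]
```

```bash
python3 -m inch '[{"grip":1,"x":0.04,"y":0.005,"z":-0.007,"rx":0,"ry":0.2,"rz":0.6},{"grip":1,"x":0.04,"y":0,"z":0,"rx":0,"ry":0,"rz":0},{"grip":1,"x":0.01,"y":0,"z":0,"rx":0,"ry":0,"rz":0},{"grip":1,"x":0,"y":0,"z":0,"rx":0,"ry":0,"rz":0}]'; python3 -c "
from h import *
tool(.596,.176,.16,0)
for n in ('side','top'): cv2.imwrite(f'pics/{n}11.png',viewer.get_image(n))
im=cv2.imread('pics/side11.png');cv2.imwrite('pics/crop13.png',cv2.resize(im[90:190,210:330],(720,600),interpolation=cv2.INTER_CUBIC))"
```

```text
clock: 11.0
eef_pos: [0.5957, 0.1761, 0.1897]
eef_rot: [-0.499, 0.501, 0.5, 0.499]
contact_force: [-0.1, 0.1, -0.5]
gripper_width: -0.0003
t 11.0 p [0.5957 0.1761 0.1897] f [-0.1  0.1 -0.5] w -0.0003 q [ 0.55  0.48 -0.15 -0.   -0.95 -0.55]
axes x [-0.003 -0.    -1.   ] y [-1.     0.001  0.003] z [ 0.001  1.    -0.   ]
shift tool mm [29.7 -0.4 -0.1]
yaw 179.92 turn rotvec tool deg [-0.08 -0.01 -0.19]
```

View pics/crop13.png

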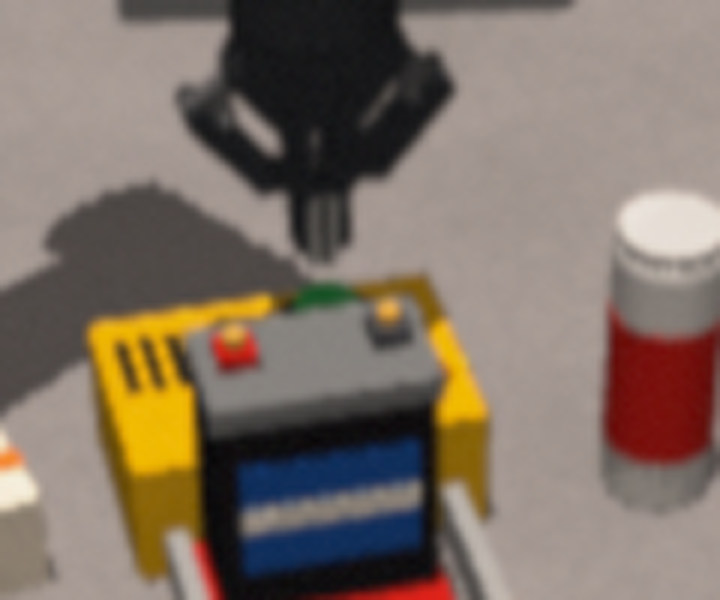

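```bash
python3 -m inch '[{"grip":1,"x":0.01,"y":0,"z":0,"rx":0,"ry":0,"rz":0},{"grip":1,"x":0.006,"y":0,"z":0,"rx":0,"ry":0,"rz":0}]'|grep -E "pos|force"; python3 -m inch '[{"grip":1,"x":0.004,"y":0,"z":0,"rx":0,"ry":0,"rz":0}]'|grep -E "pos|force";python3 -m inch '[{"grip":1,"x":0.004,"y":0,"z":0,"rx":0,"ry":0,"rz":0}]'|grep -E "pos|force"; python3 -m inch '[{"grip":1,"x":0.003,"y":0,"z":0,"rx":0,"ry":0,"rz":0}]'|grep -E "pos|force"
```

```text
eef_pos: [0.5974, 0.1769, 0.1771]
contact_force: [0.6, 0.6, 0.3]
eef_pos: [0.5975, 0.177, 0.1731]
contact_force: [0.1, 0.1, 0.7]
eef_pos: [0.5976, 0.177, 0.169]
contact_force: [0.5, 0.0, -0.1]
eef_pos: [0.5976, 0.177, 0.1657]
contact_force: [0.4, -0.0, -0.1]
```

```bash
for i in 1; do :; done; python3 -m inch '[{"grip":1,"x":0.003,"y":0,"z":0,"rx":0,"ry":0,"rz":0}]'|grep -E "pos|force"; python3 -m inch '[{"grip":1,"x":0.003,"y":0,"z":0,"rx":0,"ry":0,"rz":0}]'|grep -E "pos|force";python3 -m inch '[{"grip":1,"x":0.003,"y":0,"z":0,"rx":0,"ry":0,"rz":0}]'|grep -E "pos|force"; python3 -m inch '[{"grip":1,"x":0.003,"y":0,"z":0,"rx":0,"ry":0,"rz":0}]'|grep -E "pos|force"
```

```text
eef_pos: [0.5976, 0.177, 0.1627]
contact_force: [-1.4, 0.2, 2.1]
eef_pos: [0.5976, 0.1771, 0.1601]
contact_force: [-1.9, -0.2, 4.3]
eef_pos: [0.5977, 0.1771, 0.1585]
contact_force: [-6.2, 0.5, 16.4]
eef_pos: [0.5977, 0.1771, 0.1584]
contact_force: [-8.1, -1.2, 19.3]
```

```bash
python3 -m inch '[{"grip":1,"x":0.002,"y":0,"z":0,"rx":0,"ry":0,"rz":0}]'|grep -E "pos|force";python3 -m inch '[{"grip":1,"x":-0.01,"y":0,"z":0,"rx":0,"ry":0,"rz":0},{"grip":1,"x":-0.03,"y":0,"z":0,"rx":0,"ry":0,"rz":0},{"grip":1,"x":-0.05,"y":0,"z":0,"rx":0,"ry":0,"rz":0},{"grip":1,"x":-0.06,"y":0,"z":0,"rx":0,"ry":0,"rz":0},{"grip":1,"x":-0.02,"y":0.03,"z":0.05,"rx":0,"ry":0,"rz":0},{"grip":1,"x":0,"y":0.03,"z":0.05,"rx":0,"ry":0,"rz":0},{"grip":1,"x":0,"y":0.03,"z":0.05,"rx":0,"ry":0,"rz":0},{"grip":1,"x":0,"y":0.03,"z":0.05,"rx":0,"ry":0,"rz":0},{"grip":1,"x":0,"y":0.03,"z":0.05,"rx":0,"ry":0,"rz":0},{"grip":1,"x":0,"y":0,"z":0,"rx":0,"ry":0,"rz":0}]'; python3 -c "
from h import *
for n in ('side','top'): cv2.imwrite(f'pics/{n}12.png',viewer.get_image(n))
im=cv2.imread('pics/top12.png');cv2.imwrite('pics/crop14.png',cv2.resize(im[140:260,120:280],(800,600),interpolation=cv2.INTER_CUBIC))"
```

```text
eef_pos: [0.5975, 0.1772, 0.1587]
contact_force: [-4.9, -0.9, 9.1]
clock: 13.6
eef_pos: [0.4436, 0.4343, 0.3342]
eef_rot: [-0.499, 0.496, 0.499, 0.505]
contact_force: [0.7, 0.4, 0.3]
gripper_width: -0.0002
```

View pics/crop14.png

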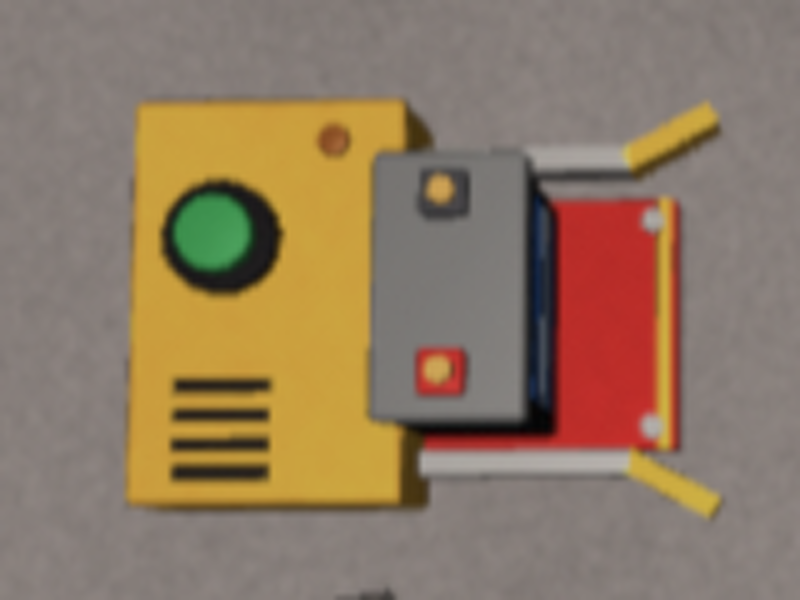

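View pics/side12.png

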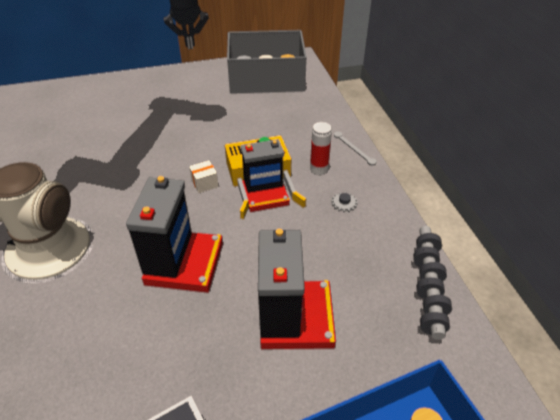

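```bash
python3 -c "
from h import *
f=lambda c,z:ray('top',120+c[0]/5-.4,140+c[1]/5-.4,z)
a=f((679,200),.022);b=f((679,450),.022);print(a,b,'mid',(a+b)/2)
c=f((405,101),.07);d=f((402,504),.07);print(c,d,(c+d)/2)
r=f((632,150),.03);s=f((632,460),.03);print('railmid',(r+s)/2)"
```

```text
[ 0.61979353 -0.01096182  0.022     ] [ 0.51062166 -0.01059375  0.022     ] mid [ 0.5652076  -0.01077778  0.022     ]
[0.65439864 0.1005645  0.07      ] [0.48653031 0.09983101 0.07      ] [0.57046448 0.10019775 0.07      ]
railmid [0.57331655 0.00896654 0.03      ]
```

```bash
python3 -c "
from h import *
print(manip.job_done())"
```

```text
the job is handed in; nothing more can be done
None
```

I pushed the smallest battery home by its toe edge, using both fingers low on the foot plate, and squared it up from about 9° of yaw on the way. Once it was in, I pressed the green button to its stop, let it go, lifted the arm clear and handed the job in. No verdict was reported.

**Push:** It slid at about 11–13 N, rising to 23 N where it met a lead-in and up to 29 N at the contact face. The pictures showed no tipping or lifting.

**Button:** It gave about 5.5 mm of travel, judged from where contact began (only good to about a millimetre), and held firm at up to about 19 N. I did not read the joint itself. In the last picture it looks up again.

**Last picture check:**
- **Battery:** It is within about 1 mm of the contact face and about 0.01 rad of square. It sits about 5 mm to the -x side of the centre line, near one rail; the limit is 12 mm.
- **Disagreement:** My estimates of the bay's centre line differ: 0.5705 m from the charger, 0.573 m from a rougher reading of the rail ends. The second would put the offset at 8 mm, which is more than the rails' 6 mm of play allows, so I trust the first.
- **Bystanders:** The can, carton and sprocket look unmoved by eye; I did not re-measure them.
- **Time:** The clock stood at about 14 s of the 58 s allowed.

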